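# Hang the culture jar on the spring-balanced inspection arm

### The arm

A 7-joint arm with a two-finger parallel gripper is mounted at the origin on the work surface. World frame = base frame: x ahead of the robot, y to its left, z up, the work surface at z = 0. Lengths are in mm, angles in rad, forces in N, time in s.
With the tool pointing down it reaches from about 400 to 900 mm from the base axis. Payload 5.5 kg.
Tool frame: the origin (TCP) lies at the very end of the fingers, on their centre line; the grasp point (between the pads) lies 19 mm behind it; z points along the fingers, y is the line along which they close (so a half turn about z gives the same grasp; the last joint's range is limited). The gripper opens to 85 mm and grips with 20 to 120 N. Pads are 22 mm wide; open, the fingers measure 114 mm over their backs; the gripper's body (76 mm by 85 mm) begins 54 mm behind the grasp point. The pads swing forward as they close: fully open they stand 13 mm farther back than shut.
Start: joints at [1.539, 0.501, -0.427, 1.55, 0.221, 1.138, -0.21], TCP at [188.89, -621.949, 231.31] pointing down, gripper open.
Joint ranges: [-2.88, 2.88], [-0.31, 2.03], [-1.54, 1.56], [0.2, 2.42], [-1.41, 4.55], [0.19, 2.02], [-2.57, 2.57]. Speed limits (rad/s): [2.57, 2.57, 3.14, 3.14, 3.14, 3.14, 3.14].

### API

Orientations are given as a unit quaternion [x, y, z, w].
In Python, from bench import get_obs, read_camera, get_calibration, close_job gives the robot as it stands.
- The arm moves only by the tool step_arm, never from a script. Its argument "motion" is a list of rows, each a list of 7 numbers: the shift along the tool's x, y, z in units of 50 mm (1.0 is 50 mm), then the turn, a rotation vector about the tool's x, y, z in units of 5 degrees (1.0 is 5 degrees), then the opening, from 0 (shut) to 1 (fully open). A call has 1 to 12 rows; each row shifts and turns the commanded pose from where the row before left it, along the tool's axes as they then stand; what a row does not reach is not made up. A row lasts 1/10 s, in which the tool goes at most 50 mm and 8.59 degrees, less where a joint would pass 70% of its speed; a pose out of reach is approached as far as the arm can. A call is refused whole if a number of a shift passes 1 or a number of a turn 1, either way. A call with a gripper value outside its range is refused whole. The fingers move at their own pace and stop on an object; "grip_force" is the grip in N (left out, the last holds). Time passes only in rows, so rows that do not move let the fingers close. It gives the time, the measured TCP pose, the force, the opening and the grip force at its end, in the units of the state.
- get_obs(): the state, without advancing time (a new reading comes with each control period).
- read_camera(name): name is "scene" or "top" or "wrist"; returns (picture, depth): 400x640x3 uint8, red, green, blue; 400x640 float32, mm along the optical axis (not along the pixel's ray), 0 where there is no reading.
- get_calibration(name): a dict with "fx", "fy", "cx", "cy" (pixels), "R" (3x3) and "t" (3): a world point X has camera coordinates R X + t. Camera axes: x right, y down, z forward; pixel columns grow to the right and rows downward; lengths in mm; the calibration is good to about 2 mm. A picture is of the moment at which its call begins: read the wrist's pose just before it. get_calibration takes no time and is no camera call; for the wrist camera it gives the pose at the moment of the call.
- close_job(): hands the job in; it is judged then, once.
The state is a dict: "t": time; "q": joint angles; "dq": joint speeds; "joint_torque": joint torques, N m; "position": TCP position; "tool_rot": TCP orientation; "contact_force": force on the tool from outside, world axes, zero at the start; "ft_torque": the same for the moment, N m; "gripper_width": finger opening in mm; "grasp_force": force on a finger pad.
Only numpy, scipy, OpenCV 4.12 (cv2) and the standard library are available. Lean on these libraries where they do the work, as an engineer would, in place of code of your own. Each camera call takes 0.05 s, during which the arm holds its last target. There are 200 camera calls.

### The job

Pick up the jar carrier by its blue tab, thread its steel bar over the yellow hook of the spring-balanced inspection arm, and lower it with the arm as the arm sinks. Let go only when the arm has settled and carries the whole weight, so that it neither drops nor springs up (all slow and gentle, no hard pushing on the hook), and leave the carrier hanging still and upright, clear of the bench. Do not disturb the other two jars or the flask.

Things in the scene. Friction and masses are not known exactly. Their poses are not given: they have to be found in the camera images.
- stand: Fixed foot of the inspection arm, on the robot's right (-y): grey plate 140 x 140 x 14 mm with a steel post of 28 mm diameter, 185 mm high. Origin: centre of the plate's underside, on the post's axis. The arm's pivot lies 224 mm above it. The arm reaches roughly to +y.
- swivel (a joint): Turn of the arm about the vertical post, rad, growing anticlockwise from above, -0.6 to 0.6; at 0 the arm points along the stand's +y. It starts within 0.2 of 0. Stiff: it stays where left and yields sideways at about 1 N at the hook.
- beam (a joint): Sinking of the white arm (20 mm wide, 14 mm deep, 300 mm from pivot to hook seat), rad: 0 = upper stop, unloaded, sloping up 0.12 rad; grows as the hook sinks; 0.45 = lower stop. Spring: leaves the stop at about 1.5 N on the hook, then sinks about 18 mm at the hook (0.06 rad) per further newton. Lightly damped: bounces if let go out of balance.
- hook_seat (a point): Middle of the hook's seat floor, at the arm's free end, about 260 mm high unloaded. y points outward along the arm, x across it, level, z up from the floor (tilts with the arm). The seat is a trough across the arm: floor 22 mm long in y between two upturned lips 14 mm high, 7 mm thick (tip ends 18 mm from this point).
- hook: The yellow hook, rigid on the end of the arm; origin and axes as point hook_seat. 16 mm wide in x, 36 mm long in y, 9 mm thick below the seat floor. Behind it (-y) the white arm goes on to the post, its top 3 mm above and its underside 11 mm below the seat floor.
- carrier: Steel jar carrier, one rigid loose piece with its foil-capped jar of seedlings: base plate 88 mm diameter, jar 66 mm (cap 69 mm) up to 83 mm height, two 6 mm uprights 82 mm apart joined by the bar, blue tab on top, 193 mm high. Origin: centre of the underside, z up, x along the bar. Symmetrical: may hang either way round (yaw + pi). Mass unknown, 0.26 to 0.74 kg.
- carrier_bar (a point): Centre of the level round bar, 8 mm diameter, 82 mm long along the carrier's x, 139 mm above its underside. Window below it: 52 mm high down to the jar cap, 76 mm wide. The hook goes through it along the carrier's y with the bar above the lip; then the bar sits down in the trough.
- carrier_grip (a point): Grip point in the blue tab, 40 mm above the bar's axis. The tab is 36 mm (x) by 10 mm (y), 50 mm high above the bar, its top 14 mm above this point: pinch it across its 10 mm (carrier y) from above, fingertips at least 10 mm above the bar so that they clear the hook's lips.
- jar_a: Bystander, loose: foil-capped culture jar, 68 mm diameter, 95 mm high; origin at the centre of its underside. Not to be disturbed.
- jar_b: Bystander, loose: foil-capped culture jar, 72 mm diameter, 83 mm high; origin at the centre of its underside. Not to be disturbed.
- flask: Bystander, loose: conical green glass flask, 80 mm diameter at the foot, 125 mm high; origin at the centre of its underside. Not to be disturbed.

How it is judged:
By the outcome, as a careful person would: the job done as asked, in the order asked, and still so for the second after the job is handed in, with the robot touching nothing.
It also fails if it takes over 64 s, if anything falls off the work surface, if the arm or the gripper's body presses on something with over 40 N, if the wrist force passes 120 N, or if a joint passes its speed limit or range.

## Working session

There is one attempt and no reset: what is moved stays moved. The work goes in short steps, Python scripts to look and compute and a tool call to move; the robot and the scene stay as the last step left them, time stands still between calls to the robot, and variables do not carry over. Pictures are saved under pics/ and viewed, at most 10 in all, crops included, and the job is handed in when it is done.

Besides the shell and the picture viewer there is one more tool, called after "Request:" as name([rows], argument=value, ...), one row to a line, values as JSON. step_arm: Moves the arm, as the interface text tells. Its arguments: {"type":"object","properties":{"motion":{"type":"array","items":{"type":"array","items":{"type":"number"}}},"grip_force":{"type":"number"}},"required":["motion"]}

```bash
mkdir -p pics; cat > h.py <<'E'
import numpy as np, cv2
from bench import *
def save(n,f,crop=None):
    p,d=read_camera(n); cv2.imwrite(f,cv2.cvtColor(p,cv2.COLOR_RGB2BGR)); return p,d
def pts(c,d):
    v,u=np.mgrid[0:d.shape[0],0:d.shape[1]]
    P=np.stack([(u-c['cx'])/c['fx']*d,(v-c['cy'])/c['fy']*d,d],-1)
    W=(P-np.array(c['t']))@np.array(c['R'])
    W[d<=0]=np.nan
    return W
E
python3 - <<'E'
from h import *
o=get_obs(); print({k:np.round(v,3) for k,v in o.items()})
a=[]
for n in("scene","top"):
    p,d=save(n,f"/tmp/{n}.png"); c=get_calibration(n); np.savez(f"/tmp/{n}.npz",p=p,d=d,W=pts(c,d)); print(n,c, (d>0).mean()); a.append(cv2.resize(p,(480,300)))
cv2.imwrite("pics/a.png",cv2.cvtColor(np.vstack(a),cv2.COLOR_RGB2BGR))
E
```

```text
{'t': np.float64(0.0), 'q': array([ 1.539,  0.502, -0.427,  1.551,  0.221,  1.138, -0.21 ]), 'dq': array([ 0.001,  0.003,  0.   ,  0.001, -0.001,  0.001,  0.001]), 'joint_torque': array([ 1.0000e-03, -5.6953e+01, -5.8160e+00, -2.8094e+01,  1.1000e-02,
        1.2000e-02, -0.0000e+00]), 'position': array([ 188.638, -621.271,  230.247]), 'tool_rot': array([ 0.989,  0.147, -0.   , -0.001]), 'contact_force': array([-0.606,  0.177, -0.612]), 'ft_torque': array([ 0.02 , -0.047,  0.003]), 'grasp_force': np.float64(0.0), 'gripper_width': np.float64(85.092)}
scene {'fx': 518.8411141830691, 'fy': 518.8411141830691, 'cx': 317.3772817530624, 'cy': 201.32877754338858, 'R': array([[-0.23024334,  0.97307091, -0.01100026],
       [ 0.791052  ,  0.18056739, -0.58449306],
       [-0.56676691, -0.14327741, -0.81132413]]), 't': array([ 106.32440739, -364.85241338, 2019.59191317])} 0.99580859375
top {'fx': 395.7267290929509, 'fy': 395.7267290929509, 'cx': 316.20821257704165, 'cy': 201.44442436037667, 'R': array([[ 0.0258215 , -0.99946944,  0.01985183],
       [-0.98758544, -0.02858243, -0.15446052],
       [ 0.15494598, -0.01561698, -0.9877995 ]]), 't': array([  -5.22504737,  600.88728931, 1173.77963771])} 0.996265625
```

View pics/a.png

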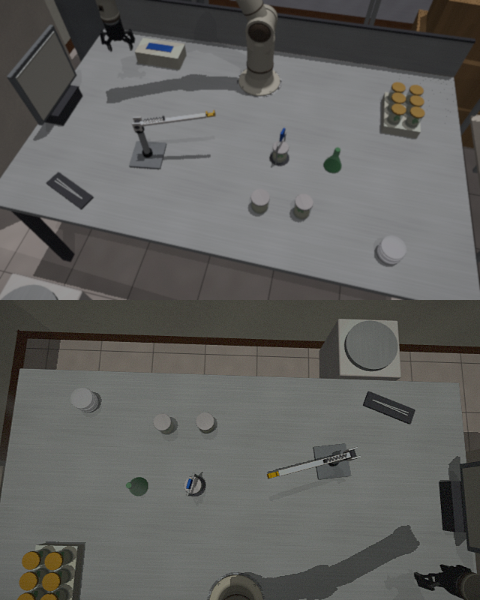

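The scene view (480x300) shows the carrier with its blue tab at (282,133), the yellow hook at (211,114), the flask at (333,160) and jars at (260,202) and (303,206). In the top view the tab is at (190,184) and the hook at (272,175).

```bash
cat >> h.py <<'E'
def blob(p,W,lo,hi,box):
    h=cv2.cvtColor(p,cv2.COLOR_RGB2HSV); m=cv2.inRange(h,lo,hi)>0
    x0,y0,x1,y1=box; b=np.zeros_like(m); b[y0:y1,x0:x1]=1; m&=b; v,u=np.nonzero(m)
    return m,u,v,W[m]
def ray(c,u,v):
    R=np.array(c['R']);o=-R.T@np.array(c['t']); d=R.T@np.array([(u-c['cx'])/c['fx'],(v-c['cy'])/c['fy'],1]); return o,d/np.linalg.norm(d)
def meet(a,b):
    (o,d),(p,e)=a,b; s=np.linalg.lstsq(np.stack([d,-e],1),p-o,rcond=None)[0]; A=o+s[0]*d;B=p+s[1]*e; return (A+B)/2,np.linalg.norm(A-B)
E
python3 - <<'E'
from h import *
S={n:np.load(f"/tmp/{n}.npz") for n in("scene","top")}
C={n:get_calibration(n) for n in S}
B={"scene":{"tab":(350,155,410,215),"hook":(255,140,300,165)},"top":{"tab":(235,220,275,265),"hook":(345,220,385,245)}}
L={"tab":((95,90,40),(130,255,255)),"hook":((15,110,90),(35,255,255))}
for k in L:
  r=[]
  for n in S:
    m,u,v,w=blob(S[n]['p'],S[n]['W'],*L[k],B[n][k]); w=w[~np.isnan(w[:,0])]
    print(k,n,len(u),u.min(),u.max(),v.min(),v.max(),"med",np.median(w,0).round(1),"zpct",np.percentile(w[:,2],[2,50,98]).round(1))
    r.append(ray(C[n],u.mean(),v.mean()))
  print(k,meet(*r))
# top map: local heights over carrier, beam, others
W=S['top']['W']; 
for nm,zl,zh in(("jars",70,110),("flask",30,140),("beam",200,300)):
  m=((W[...,2]>zl)&(W[...,2]<zh)&(W[...,0]>200)&(W[...,0]<900)).astype(np.uint8)
  n,l,st,ce=cv2.connectedComponentsWithStats(m)
  for i in range(1,n):
    if st[i,4]>30:
      q=W[l==i]; print(nm,st[i],q.mean(0).round(),q.min(0).round(),q.max(0).round())
# tiles
a=cv2.resize(S['scene']['p'][140:230,240:460],None,fx=3.5,fy=3.5,interpolation=3)
b=cv2.resize(S['top']['p'][190:270,150:370],None,fx=3.5,fy=3.5,interpolation=3)
cv2.imwrite("pics/b.png",cv2.cvtColor(np.vstack([a,b]),cv2.COLOR_RGB2BGR))
E
```

```text
tab scene 64 373 379 171 187 med [466.2 186.7 185.4] zpct [148.1 185.4 196.6]
tab top 53 248 256 238 251 med [455.8 182.9 193. ] zpct [164.6 193.  197. ]
tab (array([456.83733655, 185.93788127, 171.28463286]), np.float64(0.6453859045126563))
hook scene 51 275 285 147 155 med [ 493.9 -103.5  260.3] zpct [252.2 260.3 276.4]
hook top 79 357 371 228 236 med [ 491.4 -107.6  262.3] zpct [256.3 262.3 277.3]
hook (array([ 491.64407092, -105.81798671,  261.68391517]), np.float64(3.495291250944066))
jars [205 151  24  24 456] [702. 313.  94.] [668. 280.  70.] [739. 348. 102.]
jars [261 150  25  24 468] [714. 146.  83.] [678. 110.  74.] [751. 183.  90.]
jars [ 601  217   34  120 1561] [ 398. -882.   85.] [ 231. -896.   70.] [ 571. -846.  110.]
jars [253 232  16  27 256] [455. 170.  83.] [423. 149.  72.] [498. 192.  96.]
jars [245 235  11  21  71] [462. 206.  83.] [431. 189.  77.] [490. 218.  88.]
jars [175 243   9  10  51] [447. 406.  86.] [435. 400.  70.] [461. 417. 109.]
flask [ 94 117  35  31 817] [797. 652.  64.] [756. 611.  30.] [845. 703.  76.]
flask [205 151  27  27 533] [699. 311.  88.] [668. 280.  31.] [739. 348. 102.]
flask [261 150  25  27 525] [711. 144.  79.] [678. 110.  32.] [751. 183.  90.]
flask [440 213  18   8  66] [ 562. -389.   63.] [ 556. -410.   30.] [ 567. -376.  140.]
flask [ 592  216   48  122 3600] [ 400. -877.   88.] [ 231. -897.   30.] [ 571. -846.  140.]
flask [250 232  20  27 283] [455. 170.  82.] [422. 149.  31.] [498. 192. 140.]
flask [245 235  11  21  71] [462. 206.  83.] [431. 189.  77.] [490. 218.  88.]
flask [168 238  25  21 356] [447. 407.  68.] [418. 386.  30.] [478. 439. 131.]
flask [ 38 326  69  12 390] [206. 697.  59.] [200. 618.  31.] [213. 778. 137.]
beam [ 356  196  125   42 1059] [ 536. -260.  246.] [ 479. -409.  200.] [596. -87. 278.]
beam [587 352  27   9  98] [ 211. -666.  272.] [ 200. -692.  245.] [ 223. -657.  300.]
```

View pics/b.png

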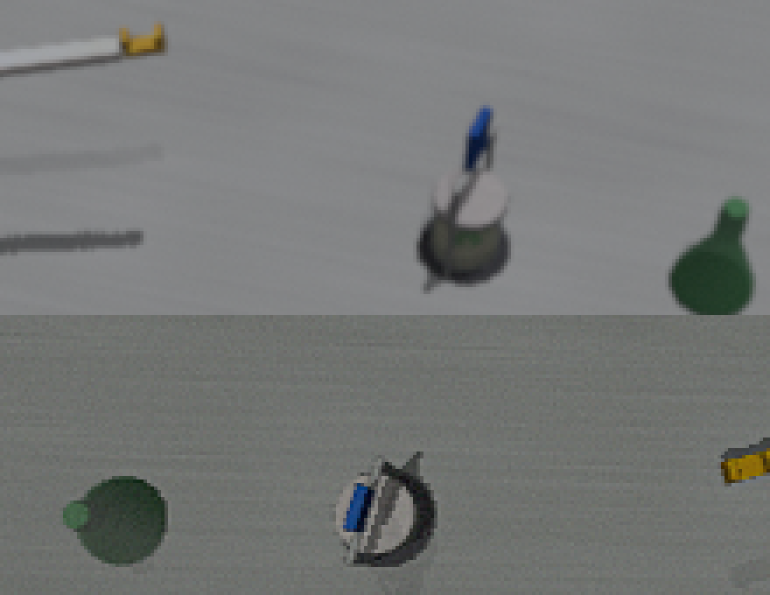

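Both views agree: bar yaw is about -19° from world x, and the arm slopes out along roughly (-0.24, 0.97). Next I'll write a small planner that gives rows in tool units.

```bash
cat >> h.py <<'E'
from scipy.spatial.transform import Rotation as Ro
def pose():
    o=get_obs(); return np.array(o['position']),Ro.from_quat(o['tool_rot'])
def down(a): return Ro.from_matrix([[np.cos(a),np.sin(a),0],[np.sin(a),-np.cos(a),0],[0,0,-1]])
def rows(p,R,P,a,n):
    "n equal rows from pose (p,R) to P with tool down at yaw a"
    T=down(a); t=(R.inv()*T).as_rotvec(); out=[]
    for i in range(n):
        Rn=R*Ro.from_rotvec(t*i/n); out.append(np.r_[Rn.inv().apply((P-p)/n)/50,np.degrees(t/n)/5].round(3).tolist())
    return out,np.array(P,float),T
E
python3 - <<'E'
from h import *
p,R=pose()
w=get_calibration('wrist'); print("cam in tool",R.inv().apply(-np.array(w['R']).T@w['t']-p).round(1),"cam axes in tool",(R.inv().as_matrix()@np.array(w['R']).T).round(2).tolist(),w['fx'])
r,p,R=rows(p,R,[400,-400,430],.295,12); print(r[0])
r,p,R=rows(p,R,[430,80,400],-.33,12); [print(x) for x in r]
E
```

```text
cam in tool [  79.7    0.6 -143.9] cam axes in tool [[0.0, -0.95, -0.31], [1.0, 0.0, -0.0], [0.0, -0.31, 0.95]] 328.584345505951
[0.444, -0.251, -0.332, -0.002, -0.0, -0.0]
[0.28, -0.751, 0.05, 0.0, 0.0, 0.597]
[0.241, -0.764, 0.05, 0.0, 0.0, 0.597]
[0.201, -0.776, 0.05, 0.0, 0.0, 0.597]
[0.16, -0.785, 0.05, 0.0, 0.0, 0.597]
[0.119, -0.793, 0.05, 0.0, 0.0, 0.597]
[0.078, -0.798, 0.05, 0.0, 0.0, 0.597]
[0.036, -0.801, 0.05, 0.0, 0.0, 0.597]
[-0.006, -0.802, 0.05, 0.0, 0.0, 0.597]
[-0.047, -0.8, 0.05, 0.0, 0.0, 0.597]
[-0.089, -0.797, 0.05, 0.0, 0.0, 0.597]
[-0.13, -0.791, 0.05, 0.0, 0.0, 0.597]
[-0.171, -0.783, 0.05, 0.0, 0.0, 0.597]
```

Request:
step_arm([
  [0.44,-0.25,-0.33,0,0,0,1],
  [0.44,-0.25,-0.33,0,0,0,1],
  [0.44,-0.25,-0.33,0,0,0,1],
  [0.44,-0.25,-0.33,0,0,0,1],
  [0.44,-0.25,-0.33,0,0,0,1],
  [0.44,-0.25,-0.33,0,0,0,1],
  [0.44,-0.25,-0.33,0,0,0,1],
  [0.44,-0.25,-0.33,0,0,0,1],
  [0.44,-0.25,-0.33,0,0,0,1],
  [0.44,-0.25,-0.33,0,0,0,1],
  [0.44,-0.25,-0.33,0,0,0,1],
  [0.44,-0.25,-0.33,0,0,0,1],
])

```text
t: 1.3
position: [398.3, -400.7, 429.6]
tool_rot: [0.989, 0.147, -0.0, -0.0]
contact_force: [0.3, 0.0, -1.2]
gripper_width: 85.5
grasp_force: 0.0
```

Request:
step_arm([
  [0.36,-0.75,0,0,0,0.4,1],
  [0.34,-0.76,0,0,0,0.4,1],
  [0.32,-0.77,0,0,0,0.4,1],
  [0.28,-0.78,0,0,0,0.4,1],
  [0.24,-0.79,0,0,0,0.4,1],
  [0.2,-0.8,0,0,0,0.4,1],
  [0,0,0,0,0,0,1],
  [0,0,0,0,0,0,1],
])

```text
t: 2.1
position: [435.1, -154.7, 429.4]
tool_rot: [0.999, 0.044, -0.0, 0.001]
contact_force: [-0.5, -1.0, 0.0]
gripper_width: 85.5
grasp_force: 0.0
```

```bash
python3 - <<'E'
from h import *
p,R=pose(); print(p.round(1),R.as_matrix().round(3)[:,0],get_obs()['t'])
c=get_calibration('wrist'); im,d=save('wrist','pics/c.png'); np.savez('/tmp/w1.npz',p=im,d=d,W=pts(c,d)); np.save('/tmp/w1c.npy',c,allow_pickle=True)
E
```

```text
[ 435.1 -154.7  429.4] [ 0.996  0.088 -0.   ] 2.1
```

View pics/c.png

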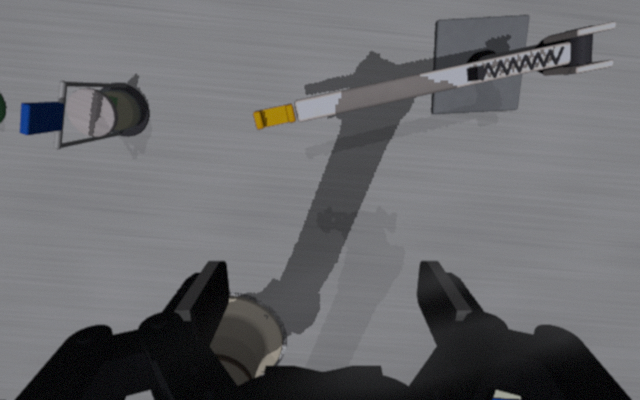

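The wrist view shows the hook at (275,117), the arm running to the post at about (480,65), and the carrier at left with its tab at (42,117). I'll measure the arm direction and the seat from this.

```bash
python3 - <<'E'
from h import *
f=np.load('/tmp/w1.npz'); W=f['W']; c=np.load('/tmp/w1c.npy',allow_pickle=True).item()
m,u,v,w=blob(f['p'],W,(15,110,60),(35,255,255),(240,90,310,140)); print(len(u),u.min(),u.max(),v.min(),v.max())
box=cv2.boxPoints(cv2.minAreaRect(np.stack([u,v],1).astype(np.float32))); print(box)
w=w[~np.isnan(w[:,0])]; print("hook med",np.median(w,0).round(1),w.min(0).round(1),w.max(0).round(1))
# arm direction: white arm points 
A=W[(W[...,2]>205)&(W[...,2]<300)&(W[...,0]>460)&(W[...,0]<620)&(W[...,1]<-85)&(W[...,1]>-330)]
top=A; ce=top.mean(0); U,s,V=np.linalg.svd(top-ce,full_matrices=False); dd=V[0]*np.sign(V[0][1]); print("arm",ce.round(1),dd.round(3),"yaw",np.arctan2(-dd[0],dd[1]),"slope",np.arcsin(dd[2]))
e=np.array([dd[0],dd[1],0]);e/=np.linalg.norm(e); n=np.array([e[1],-e[0],0])
s=(w-ce)@e; t=(w-ce)@n
H=np.median(w,0)
for b in np.arange(s.min(),s.max(),3):
    k=(s>=b)&(s<b+3)
    if k.sum(): print(round(b,1),k.sum(),np.median(w[k],0).round(1),t[k].min().round(1),t[k].max().round(1))
# plate
P=W[(W[...,2]>8)&(W[...,2]<24)&(W[...,1]<-280)&(W[...,1]>-480)&(W[...,0]>400)&(W[...,0]<680)]
if len(P): r=cv2.minAreaRect(P[:,:2].astype(np.float32)); print("plate",r)
m,u,v,w=blob(f['p'],W,(95,90,20),(130,255,255),(10,90,70,145)); print("tab",np.nanmedian(w,0).round(1),np.nanmax(w,0),np.nanmin(w,0))
E
```

```text
697 253 295 104 128
[[252.47812  111.61417 ]
 [291.51633  103.074554]
 [295.3262   120.491135]
 [256.288    129.03075 ]]
hook med [ 489.2 -105.3  262.4] [ 4.495e+02 -1.258e+02  2.000e-01] [501.3 -60.3 278.8]
arm [ 520.9 -211.2  252.4] [-0.285  0.953  0.103] yaw 0.29051308430270467 slope 0.10327048541886069
91.0 61 [ 494.6 -122.8  273.1] -7.7 7.2
94.0 58 [ 493.4 -119.6  273.5] -7.5 6.9
97.0 27 [ 493.2 -116.4  260.9] -7.7 7.1
100.0 57 [ 492.1 -113.9  260.6] -7.9 7.3
103.0 55 [ 490.9 -111.2  260.9] -8.1 7.2
106.0 56 [ 489.9 -108.2  260.9] -7.8 7.2
109.0 58 [ 488.8 -105.6  261.4] -8.0 6.9
112.0 55 [ 487.7 -102.6  261.7] -8.1 7.3
115.0 57 [487.4 -99.6 262. ] -7.9 7.2
118.0 105 [486.3 -96.5 263.6] -8.0 7.0
121.0 65 [485.4 -94.  277.1] -7.7 7.3
124.0 35 [484.3 -91.8 276.6] -7.1 6.9
133.0 1 [459.1 -90.8   2. ] -24.7 -24.7
139.0 1 [456.7 -84.    0.5] -25.1 -25.1
148.0 1 [454.5 -75.8   2.5] -24.9 -24.9
154.0 1 [452.1 -68.9   1.1] -25.2 -25.2
163.0 1 [ 4.495e+02 -6.030e+01  2.000e-01] -25.2 -25.2
plate ((574.2208862304688, -390.4134521484375), (140.1862335205078, 140.1835479736328), 8.032870292663574)
tab [456.  179.4 177.2] [472.7136359  191.33590557 196.32938559] [437.69774947 173.30568308 139.33983316]
```

Request:
step_arm([
  [0.1,-0.8,0,0,0,0.6,1],
  [0.1,-0.8,0,0,0,0.6,1],
  [0.08,-0.8,0,0,0,0.6,1],
  [0.04,-0.8,0,0,0,0.6,1],
  [0,-0.8,0,0,0,0.6,1],
  [-0.04,-0.7,0,0,0,0.6,1],
  [-0.1,-0.5,0,0,0,0.6,1],
  [0,-0.2,0,0,0,0.4,1],
  [0,0,0,0,0,0,1],
  [0,0,0,0,0,0,1],
])

```text
t: 3.15
position: [463.1, 112.3, 428.9]
tool_rot: [0.987, -0.158, -0.001, -0.0]
contact_force: [0.2, -0.8, -0.2]
gripper_width: 85.4
grasp_force: 0.0
```

```bash
python3 - <<'E'
from h import *
p,R=pose(); print(p.round(1),R.as_matrix().round(3)[:,0])
c=get_calibration('wrist'); im,d=save('wrist','pics/d.png'); np.savez('/tmp/w2.npz',p=im,d=d,W=pts(c,d)); np.save('/tmp/w2c.npy',c,allow_pickle=True)
E
```

```text
[463.1 112.3 428.9] [ 0.95  -0.312 -0.001]
```

View pics/d.png

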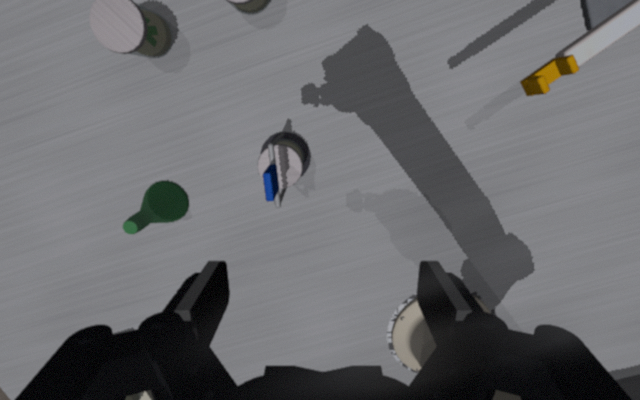

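The carrier's tab is at (270,182), with the flask at about (160,200) and jars at the top. The seat centre is near (489,-106,261) with arm yaw 0.291, which the post position confirms. Now the tab.

```bash
python3 - <<'E'
from h import *
f=np.load('/tmp/w2.npz'); W=f['W']
m,u,v,w=blob(f['p'],W,(95,90,20),(130,255,255),(250,150,290,210))
w=w[~np.isnan(w[:,0])]; t=w[w[:,2]>188]; print(len(w),len(t),t.mean(0))
r=cv2.minAreaRect(t[:,:2].astype(np.float32)); print(r, "ztop",np.percentile(t[:,2],[5,50,95]))
# bar/uprights
B=W[(abs(W[...,0]-456)<60)&(abs(W[...,1]-183)<60)&(W[...,2]>115)&(W[...,2]<165)]
ce=B.mean(0);U,s,V=np.linalg.svd(B[:,:2]-ce[:2],full_matrices=False); print("bar",ce,np.arctan(V[0][1]/V[0][0]),len(B),np.percentile(B[:,2],[50,95]))
q=(B[:,:2]-ce[:2])@V[0]; print(B[q.argmin()],B[q.argmax()])
Cp=W[(abs(W[...,0]-456)<60)&(abs(W[...,1]-183)<60)&(W[...,2]>76)&(W[...,2]<92)]; print("cap",cv2.minEnclosingCircle(Cp[:,:2].astype(np.float32)))
m,u,v,w=blob(f['p'],W,(15,110,60),(35,255,255),(515,50,585,100)); w=w[w[:,2]>200]; print("hook centre of bbox", cv2.minAreaRect(w[:,:2].astype(np.float32)))
E
```

```text
402 240 [456.38931753 182.63076918 193.67755255]
((456.03955078125, 183.11831665039062), (9.433650970458984, 35.2971076965332), 75.85679626464844) ztop [190.69659109 193.86844171 195.38883164]
bar [460.96088779 180.64894681 144.96367585] -0.23185658363470527 310 [143.91347572 160.80836172]
[499.04826623 173.92988686 141.01194759] [412.26141165 193.78531726 141.99868948]
cap ((456.77239990234375, 182.08627319335938), 42.56461715698242)
hook centre of bbox ((489.4254150390625, -105.53077697753906), (16.638660430908203, 38.49028778076172), 16.96892547607422)
```

```bash
python3 - <<'E'
from h import *
p,R=pose()
r,p,R=rows(p,R,[456.1,182.9,290],-.235,6); [print(x) for x in r]
r,p,R=rows(p,R,[456.1,182.9,161],-.235,6); print(r[0])
E
```

```text
[-0.095, -0.217, 0.463, 0.001, 0.002, -0.158]
[-0.093, -0.218, 0.463, 0.001, 0.002, -0.158]
[-0.09, -0.22, 0.463, 0.001, 0.002, -0.158]
[-0.087, -0.221, 0.463, 0.001, 0.002, -0.158]
[-0.084, -0.222, 0.463, 0.001, 0.002, -0.158]
[-0.081, -0.223, 0.463, 0.001, 0.002, -0.158]
[0.0, 0.0, 0.43, 0.0, 0.0, 0.0]
```

Request:
step_arm([
  [-0.09,-0.22,0.46,0,0,-0.16,1],
  [-0.09,-0.22,0.46,0,0,-0.16,1],
  [-0.09,-0.22,0.46,0,0,-0.16,1],
  [-0.09,-0.22,0.46,0,0,-0.16,1],
  [-0.08,-0.22,0.46,0,0,-0.16,1],
  [-0.08,-0.22,0.46,0,0,-0.16,0.6],
  [0,0,0,0,0,0,0.6],
  [0,0,0,0,0,0,0.6],
  [0,0,0,0,0,0,0.6],
])

```text
t: 4.1
position: [457.2, 183.7, 292.5]
tool_rot: [0.993, -0.117, 0.001, -0.0]
contact_force: [0.2, -1.3, -0.1]
gripper_width: 51.2
grasp_force: 0.0
```

```bash
python3 - <<'E'
from h import *
p,R=pose(); print(p.round(1),R.as_matrix().round(3)[:,0])
c=get_calibration('wrist'); im,d=save('wrist','pics/e.png'); W=pts(c,d)
m,u,v,w=blob(im,W,(95,90,20),(130,255,255),(150,50,500,330)); w=w[~np.isnan(w[:,0])]
t=w[(w[:,2]>188)&(w[:,2]<200)]; print(len(w),len(t),cv2.minAreaRect(t[:,:2].astype(np.float32)),np.median(t[:,2]))
r,p,R=rows(p,R,[456.1,182.9,161],-.235,6); print(r[0])
E
```

```text
[457.2 183.7 292.5] [ 0.973 -0.232  0.002]
640 521 ((455.5474548339844, 183.43797302246094), (9.1366548538208, 36.353973388671875), 75.23948669433594) 194.10040183696606
[-0.004, 0.003, 0.438, -0.001, -0.003, 0.001]
```

View pics/e.png

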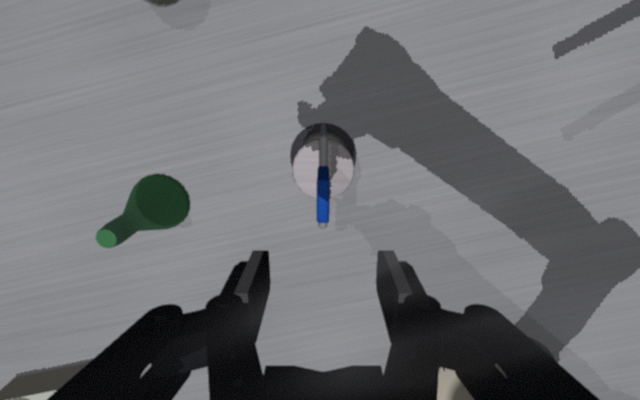

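The tab is at (323,197), vertical in the picture and midway between the fingers. I'll descend and close.

Request:
step_arm([
  [-0.03,0,0.44,0,0,0.1,0.6],
  [0,0,0.44,0,0,0.1,0.6],
  [0,0,0.44,0,0,0,0.6],
  [0,0,0.44,0,0,0,0.6],
  [0,0,0.44,0,0,0,0.6],
  [0,0,0.44,0,0,0,0.6],
  [0,0,0,0,0,0,0.6],
  [0,0,0,0,0,0,0.6],
], grip_force=50)

```text
t: 4.95
position: [455.3, 185.0, 160.4]
tool_rot: [0.992, -0.125, 0.001, -0.0]
contact_force: [0.1, -0.1, 0.7]
gripper_width: 51.4
grasp_force: 0.0
```

Request:
step_arm([
  [0,0,0,0,0,0,0.3],
  [0,0,0,0,0,0,0.15],
  [0,0,0,0,0,0,0.08],
  [0,0,0,0,0,0,0.04],
  [0,0,0,0,0,0,0],
  [0,0,0,0,0,0,0],
  [0,0,0,0,0,0,0],
  [0,0,0,0,0,0,0],
], grip_force=50)

```text
t: 5.75
position: [455.2, 184.6, 160.3]
tool_rot: [0.992, -0.125, 0.001, 0.0]
contact_force: [-1.0, -2.3, 6.4]
gripper_width: 9.3
grasp_force: 49.5
```

Request:
step_arm([
  [0,0,-0.05,0,0,0,0],
  [0,0,-0.15,0,0,0,0],
  [0,0,-0.3,0,0,0,0],
  [0,0,-0.45,0,0,0,0],
  [0,0,-0.55,0,0,0,0],
  [0,0,-0.55,0,0,0,0],
  [0,0,-0.45,0,0,0,0],
  [0,0,-0.3,0,0,0,0],
  [0,0,-0.15,0,0,0,0],
  [0,0,-0.05,0,0,0,0],
  [0,0,0,0,0,0,0],
  [0,0,0,0,0,0,0],
])

```text
t: 6.95
position: [454.0, 184.7, 308.4]
tool_rot: [0.992, -0.124, -0.001, 0.0]
contact_force: [0.5, -0.5, -5.8]
gripper_width: 9.5
grasp_force: 48.9
```

```bash
python3 - <<'E'
from h import *
p,R=pose(); o=get_obs(); print(p.round(1),o['contact_force'].round(2),o['ft_torque'].round(3),R.as_matrix().round(3).tolist())
r,p,R=rows(p,R,[459,-6,311],.291,12); [print(x) for x in r]
E
```

```text
[454.  184.7 308.4] [ 0.45 -0.46 -5.78] [-0.037  0.015 -0.015] [[0.969, -0.247, -0.002], [-0.247, -0.969, -0.0], [-0.002, 0.001, -1.0]]
[0.087, 0.306, -0.004, 0.0, 0.002, -0.516]
[0.073, 0.309, -0.004, 0.0, 0.002, -0.516]
[0.059, 0.312, -0.004, 0.0, 0.002, -0.516]
[0.045, 0.315, -0.004, 0.0, 0.002, -0.516]
[0.03, 0.316, -0.004, 0.0, 0.002, -0.516]
[0.016, 0.317, -0.004, 0.0, 0.002, -0.516]
[0.002, 0.318, -0.004, 0.0, 0.002, -0.516]
[-0.013, 0.318, -0.004, 0.0, 0.002, -0.516]
[-0.027, 0.317, -0.004, 0.0, 0.002, -0.516]
[-0.041, 0.315, -0.004, 0.0, 0.002, -0.516]
[-0.055, 0.313, -0.004, 0.0, 0.002, -0.516]
[-0.069, 0.31, -0.004, 0.0, 0.002, -0.516]
```

Request:
step_arm([
  [0.02,0.08,-0.01,0,0,-0.2,0],
  [0.05,0.2,-0.01,0,0,-0.4,0],
  [0.08,0.3,-0.01,0,0,-0.6,0],
  [0.08,0.36,-0.01,0,0,-0.7,0],
  [0.07,0.4,-0.01,0,0,-0.8,0],
  [0.04,0.42,0,0,0,-0.8,0],
  [0.02,0.42,0,0,0,-0.8,0],
  [-0.02,0.42,0,0,0,-0.6,0],
  [-0.05,0.4,0,0,0,-0.5,0],
  [-0.06,0.34,0,0,0,-0.4,0],
  [-0.06,0.24,0,0,0,-0.2,0],
  [-0.05,0.14,0,0,0,-0.2,0],
])

```text
t: 8.15
position: [465.5, -5.4, 311.1]
tool_rot: [0.989, 0.145, -0.001, -0.0]
contact_force: [-0.1, 0.5, -6.5]
gripper_width: 9.0
grasp_force: 48.9
```

Request:
step_arm([
  [-0.02,0.06,0,0,0,0,0],
  [0,0,0,0,0,0,0],
  [0,0,0,0,0,0,0],
  [0,0,0,0,0,0,0],
  [0,0,0,0,0,0,0],
])

```text
t: 8.65
position: [465.8, -6.2, 311.8]
tool_rot: [0.989, 0.146, 0.0, -0.0]
contact_force: [0.1, 0.1, -6.2]
gripper_width: 9.4
grasp_force: 48.9
```

```bash
python3 - <<'E'
from h import *
for i in range(1):
  p,R=pose(); o=get_obs(); print(p.round(1),o['contact_force'].round(2),o['ft_torque'].round(3),R.as_matrix().round(3)[:,0])
a=[];C={}
for n in("scene","wrist"):
    c=get_calibration(n); im,d=read_camera(n); np.savez(f"/tmp/{n}3.npz",p=im,d=d,W=pts(c,d)); a.append(im)
a[0]=cv2.resize(a[0][90:215,220:420],(640,400),interpolation=3)
cv2.imwrite("pics/f.png",cv2.cvtColor(cv2.resize(np.vstack(a),(480,600)),cv2.COLOR_RGB2BGR))
u=np.array([-.287,.958,0]);S=np.array([489,-106,0])
for n in("scene3","wrist3"):
  W=np.load(f"/tmp/{n}.npz")['W']; im=np.load(f"/tmp/{n}.npz")['p']
  h=cv2.cvtColor(im,cv2.COLOR_RGB2HSV); 
  k=(cv2.inRange(h,(15,110,60),(35,255,255))>0)&(W[...,2]>230)&(abs(W[...,0]-489)<50)&(abs(W[...,1]+106)<50); w=W[k]
  print(n,"hook",len(w),cv2.minAreaRect(w[:,:2].astype(np.float32)),np.percentile(w[:,2],[5,50,95]))
  k=(cv2.inRange(h,(95,90,20),(130,255,255))>0)&(W[...,2]>230)&(abs(W[...,0]-459)<60)&(abs(W[...,1]+6)<60);w=W[k]
  if len(w): print("tab",len(w),cv2.minAreaRect(w[:,:2].astype(np.float32)),np.percentile(w,[2,98],0))
  k=(W[...,2]>270)&(W[...,2]<305)&(abs(W[...,0]-459)<60)&(abs(W[...,1]+6)<60)&(cv2.inRange(h,(95,90,20),(130,255,255))==0);w=W[k]
  if len(w): print("bar",len(w),cv2.minAreaRect(w[:,:2].astype(np.float32)),np.percentile(w,[2,50,98],0))
E
```

```text
[465.8  -6.2 311.8] [ 0.07  0.14 -6.15] [ 0.003  0.019 -0.02 ] [0.958 0.288 0.   ]
scene3 hook 59 ((492.32501220703125, -102.53604888916016), (20.532840728759766, 33.20164108276367), 21.593217849731445) [255.46922903 260.80014379 274.01452551]
tab 70 ((468.70770263671875, -4.2114105224609375), (40.49849319458008, 11.206905364990234), 13.263690948486328) [[450.5171896  -10.48206234 300.81557069]
 [487.44882925   4.29608442 365.39430851]]
bar 36 ((492.9189453125, 3.611288070678711), (40.63747787475586, 7.834789276123047), 18.801694869995117) [[475.8599282   -6.32812805 273.68168693]
 [497.48259555   5.46164025 291.52149471]
 [511.34888978  10.2149295  300.20580956]]
wrist3 hook 1599 ((490.0572814941406, -106.04214477539062), (16.217336654663086, 37.91632843017578), 15.756089210510254) [259.59585541 266.72086515 276.98164829]
tab 2997 ((466.1632995605469, -4.662090301513672), (36.1073112487793, 109.73643493652344), 16.645877838134766) [[451.13681959 -14.34486587 301.52224788]
 [484.3551611    2.57681697 384.87492484]]
bar 886 ((495.3105163574219, 1.4288673400878906), (29.109970092773438, 9.952537536621094), 14.27188491821289) [[482.2865782   -4.20687015 275.83768036]
 [496.75815454   2.64881674 294.95939943]
 [508.45462012   8.13323556 297.03072073]]
```

View pics/f.png

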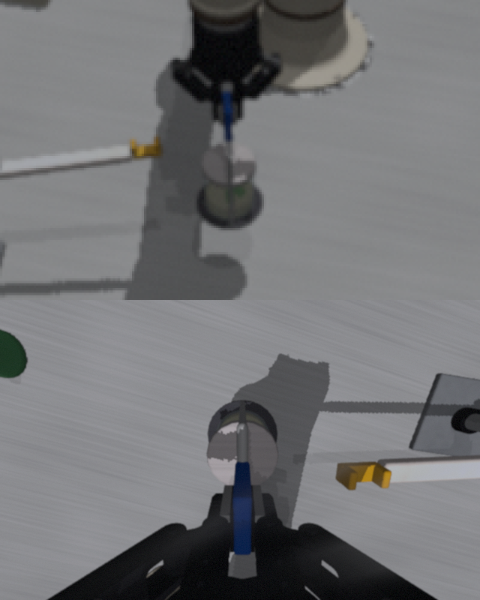

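The carrier hangs upright in line with the hook (hook at (362,474) in the lower picture, tab at (243,505)). The bar is about 8 mm above the lip top. I'll thread it in along tool y.

Request:
step_arm([
  [-0.06,0.04,0,0,0,0,0],
  [-0.06,0.12,0,0,0,0,0],
  [0,0.2,0,0,0,0,0],
  [0,0.25,0,0,0,0,0],
  [0,0.27,0,0,0,0,0],
  [0,0.27,0,0,0,0,0],
  [0,0.27,0,0,0,0,0],
  [0,0.25,0,0,0,0,0],
  [0,0.2,0,0,0,0,0],
  [0,0.12,0,0,0,0,0],
  [0,0.06,0,0,0,0,0],
  [0,0,0,0,0,0,0],
])

```text
t: 9.95
position: [489.5, -106.7, 311.7]
tool_rot: [0.989, 0.145, -0.0, -0.0]
contact_force: [-0.1, -0.8, -6.4]
gripper_width: 9.2
grasp_force: 48.9
```

```bash
cat > look.py <<'E'
from h import *
import sys
p,R=pose(); o=get_obs(); print(o['t'],p.round(1),o['contact_force'].round(2),o['ft_torque'].round(3),R.as_matrix().round(3)[:,0])
c=get_calibration('wrist'); im,d=read_camera('wrist'); W=pts(c,d); h=cv2.cvtColor(im,cv2.COLOR_RGB2HSV)
k=(cv2.inRange(h,(15,110,60),(35,255,255))>0)&(W[...,2]>100)&(abs(W[...,0]-489)<50)&(abs(W[...,1]+106)<50); w=W[k]
w=w[np.linalg.norm(w-np.median(w,0),axis=1)<40]
print("hook",len(w),"median",np.median(w,0).round(1)); X=(w-p)@R.as_matrix(); print("hook in tool: min/max",np.percentile(X,[1,99],0).round(1).tolist())
k2=(W[...,2]>60)&(abs(W[...,0]-575)<90)&(W[...,1]>-330)&(W[...,1]<-130)&(W[...,0]>480); A=W[k2]
if len(A)>50:
  ce=A.mean(0);V=np.linalg.svd(A-ce,full_matrices=False)[2][0];V*=np.sign(V[1]);print("arm yaw",np.arctan2(-V[0],V[1]).round(3),"slope",np.arcsin(V[2]).round(3),len(A))
if len(sys.argv)>1:
  s,_=read_camera('scene'); s=cv2.resize(s[90:215,220:420],(640,400),interpolation=3)
  cv2.imwrite(sys.argv[1],cv2.cvtColor(cv2.resize(np.vstack([s,im]),(480,600)),cv2.COLOR_RGB2BGR))
E
python3 look.py pics/g.png
```

```text
9.95 [ 489.5 -106.7  311.7] [-0.06 -0.79 -6.39] [ 0.033 -0.038 -0.031] [ 0.958  0.287 -0.   ]
hook 1203 median [ 492.4 -100.6  268.9]
hook in tool: min/max [[-7.1, -17.3, 33.6], [8.4, 17.8, 56.8]]
arm yaw 0.253 slope 0.936 19192
```

View pics/g.png

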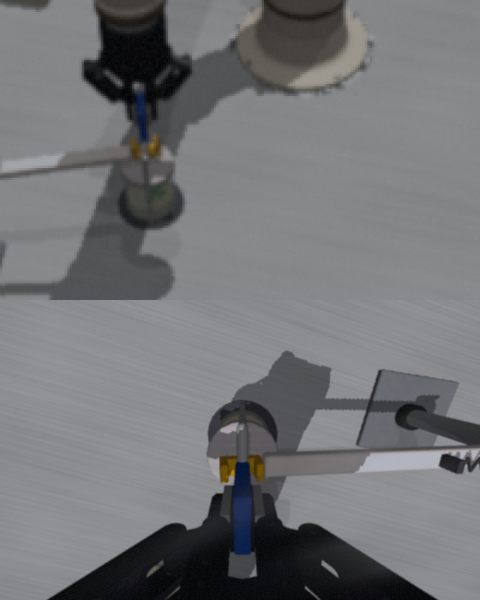

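The bar is threaded: the hook (at (242,468) in the lower picture) is centred under the tab in both directions. I'll lower slowly until it seats.

Request:
step_arm([
  [0,0,0.03,0,0,0,0],
  [0,0,0.06,0,0,0,0],
  [0,0,0.07,0,0,0,0],
  [0,0,0.07,0,0,0,0],
  [0,0,0.06,0,0,0,0],
  [0,0,0.05,0,0,0,0],
  [0,0,0.04,0,0,0,0],
  [0,0,0.03,0,0,0,0],
  [0,0,0.03,0,0,0,0],
  [0,0,0.03,0,0,0,0],
  [0,0,0.02,0,0,0,0],
  [0,0,0,0,0,0,0],
])

```text
t: 11.25
position: [489.4, -106.7, 287.2]
tool_rot: [0.989, 0.145, -0.0, -0.0]
contact_force: [-0.1, 0.4, -5.1]
gripper_width: 9.2
grasp_force: 48.9
```

Request:
step_arm([
  [0,0,0.02,0,0,0,0],
  [0,0,0.02,0,0,0,0],
  [0,0,0.02,0,0,0,0],
  [0,0,0.02,0,0,0,0],
  [0,0,0.02,0,0,0,0],
  [0,0,0.02,0,0,0,0],
  [0,0,0.02,0,0,0,0],
  [0,0,0.02,0,0,0,0],
  [0,0,0,0,0,0,0],
  [0,0,0,0,0,0,0],
])

```text
t: 12.25
position: [489.6, -106.6, 279.3]
tool_rot: [0.989, 0.145, 0.0, -0.0]
contact_force: [0.1, 0.4, -4.4]
gripper_width: 9.2
grasp_force: 49.2
```

```bash
python3 look.py
```

```text
12.25 [ 489.6 -106.6  279.3] [ 0.13  0.4  -4.37] [ 0.192 -0.006 -0.052] [0.958 0.287 0.   ]
hook 1165 median [493.4 -98.9 261.2]
hook in tool: min/max [[-2.6, -17.8, -7.8], [10.6, 17.3, 30.5]]
arm yaw 0.244 slope 0.923 20382
```

Request:
step_arm([
  [0,0,0.03,0,0,0,0],
  [0,0,0.05,0,0,0,0],
  [0,0,0.06,0,0,0,0],
  [0,0,0.06,0,0,0,0],
  [0,0,0.06,0,0,0,0],
  [0,0,0.06,0,0,0,0],
  [0,0,0.06,0,0,0,0],
  [0,0,0.06,0,0,0,0],
  [0,0,0.06,0,0,0,0],
  [0,0,0.05,0,0,0,0],
  [0,0,0.03,0,0,0,0],
  [0,0,0,0,0,0,0],
])

```text
t: 13.5
position: [489.5, -106.6, 250.1]
tool_rot: [0.989, 0.145, -0.0, -0.0]
contact_force: [-0.0, 1.7, -1.8]
gripper_width: 9.6
grasp_force: 49.4
```

Request:
step_arm([
  [0,0,0.03,0,0,0,0],
  [0,0,0.05,0,0,0,0],
  [0,0,0.05,0,0,0,0],
  [0,0,0.05,0,0,0,0],
  [0,0,0.05,0,0,0,0],
  [0,0,0.05,0,0,0,0],
  [0,0,0.05,0,0,0,0],
  [0,0,0.04,0,0,0,0],
  [0,0,0.03,0,0,0,0],
  [0,0,0,0,0,0,0],
  [0,0,0,0,0,0,0],
  [0,0,0,0,0,0,0],
])

```text
t: 14.7
position: [489.6, -107.0, 230.5]
tool_rot: [0.989, 0.145, 0.0, 0.0]
contact_force: [0.1, -0.5, -1.8]
gripper_width: 9.3
grasp_force: 49.6
```

```bash
python3 look.py
```

```text
14.7 [ 489.6 -107.   230.5] [ 0.07 -0.48 -1.83] [-0.284 -0.027  0.002] [0.958 0.287 0.   ]
hook 1170 median [492.2 -95.4 211.6]
hook in tool: min/max [[-4.2, -20.5, -7.9], [10.7, 14.3, 28.8]]
arm yaw 0.232 slope 0.975 21460
```

Request:
step_arm([
  [0,0,0.02,0,0,0,0],
  [0,0,0.04,0,0,0,0],
  [0,0,0.05,0,0,0,0],
  [0,0,0.05,0,0,0,0],
  [0,0,0.05,0,0,0,0],
  [0,0,0.05,0,0,0,0],
  [0,0,0.05,0,0,0,0],
  [0,0,0.04,0,0,0,0],
  [0,0,0.03,0,0,0,0],
  [0,0,0.02,0,0,0,0],
  [0,0,0,0,0,0,0],
  [0,0,0,0,0,0,0],
])

```text
t: 15.95
position: [489.6, -106.6, 210.4]
tool_rot: [0.989, 0.145, 0.0, -0.0]
contact_force: [0.6, -2.3, 0.2]
gripper_width: 9.3
grasp_force: 49.7
```

```bash
cat > avg.py <<'E'
from h import *
F=[]
for i in range(12):
    o=get_obs(); F.append(np.r_[o['contact_force'],o['ft_torque']]); read_camera('top')
F=np.array(F); print(o['t'],o['position'].round(1),"mean",F.mean(0).round(2),"sd",F.std(0).round(2))
E
python3 avg.py; python3 look.py
```

```text
16.5 [ 489.5 -106.6  210.3] mean [ 1.1  -2.38  0.12 -0.59 -0.26  0.  ] sd [0.42 0.41 0.35 0.03 0.03 0.03]
16.55 [ 489.6 -106.6  210.3] [ 1.13 -2.34  0.08] [-0.546 -0.308  0.032] [0.958 0.287 0.   ]
hook 1173 median [493.1 -97.8 192.3]
hook in tool: min/max [[-2.7, -18.8, -7.8], [10.6, 17.1, 28.9]]
arm yaw 0.224 slope 0.86 21384
```

Vertical load is almost fully on the arm. There is about 2.6 N of sideways friction along the arm, so I'll ease the tool inward a little to remove it.

Request:
step_arm([
  [0,0.01,0,0,0,0,0],
  [0,0.01,0,0,0,0,0],
  [0,0,0,0,0,0,0],
  [0,0,0,0,0,0,0],
])

```text
t: 17.0
position: [489.6, -106.9, 210.2]
tool_rot: [0.989, 0.145, -0.0, -0.0]
contact_force: [0.2, 1.0, 0.2]
gripper_width: 9.3
grasp_force: 49.8
```

```bash
python3 avg.py
```

```text
17.55 [ 489.6 -107.1  210.2] mean [ 0.04  2.64 -0.33  0.61 -0.02  0.  ] sd [0.54 1.07 0.43 0.2  0.07 0.01]
```

Request:
step_arm([
  [0,-0.01,0,0,0,0,0],
  [0,0,0,0,0,0,0],
  [0,0,0,0,0,0,0],
  [0,0,0,0,0,0,0],
])

```text
t: 18.0
position: [489.6, -107.0, 210.3]
tool_rot: [0.989, 0.145, -0.0, -0.0]
contact_force: [-0.2, 3.8, -0.1]
gripper_width: 9.3
grasp_force: 49.8
```

```bash
python3 avg.py; python3 look.py pics/i.png
```

```text
18.55 [ 489.6 -107.   210.3] mean [-0.04  3.85 -0.7   0.93  0.09 -0.01] sd [0.52 0.46 0.39 0.03 0.04 0.03]
18.6 [ 489.6 -107.1  210.3] [-0.72  4.45 -0.13] [ 1.     0.149 -0.034] [ 0.958  0.287 -0.   ]
hook 1170 median [492.8 -97.7 192.4]
hook in tool: min/max [[-3.0, -19.2, -8.0], [10.6, 16.6, 28.8]]
arm yaw 0.224 slope 0.859 21496
```

View pics/i.png

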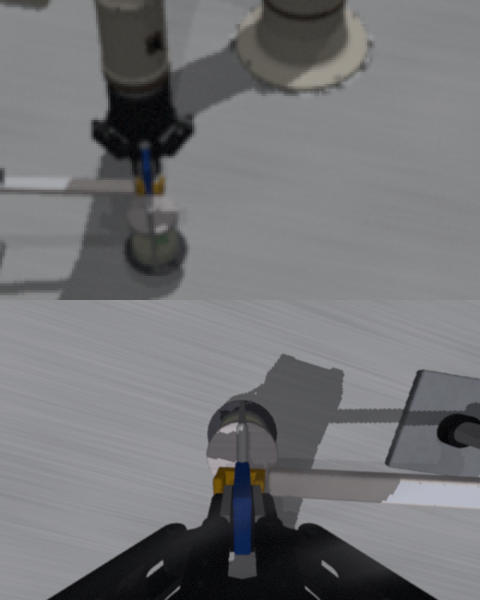

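The carrier hangs level on the hook (tab (150,165), arm near horizontal in the upper picture). The sideways force has now overshot to +3.9 N, so I'll ease back a fraction of a millimetre.

Request:
step_arm([
  [0,-0.003,0,0,0,0,0],
  [0,-0.003,0,0,0,0,0],
  [0,0,0,0,0,0,0],
  [0,0,0,0,0,0,0],
  [0,0,0,0,0,0,0],
  [0,0,0,0,0,0,0],
  [0,0,0,0,0,0,0],
  [0,0,0,0,0,0,0],
  [0,0,0,0,0,0,0],
  [0,0,0,0,0,0,0],
])

```text
t: 19.7
position: [489.6, -107.0, 210.3]
tool_rot: [0.989, 0.145, 0.0, 0.0]
contact_force: [-0.5, 3.0, -0.1]
gripper_width: 9.2
grasp_force: 49.7
```

```bash
python3 avg.py
```

```text
20.25 [ 489.6 -107.   210.3] mean [-0.47  2.26 -0.39  0.56  0.11  0.  ] sd [0.48 0.46 0.67 0.05 0.03 0.03]
```

Request:
step_arm([
  [0,-0.003,0,0,0,0,0],
  [0,0,0,0,0,0,0],
  [0,0,0,0,0,0,0],
  [0,0,0,0,0,0,0],
  [0,0,0,0,0,0,0],
  [0,0,0,0,0,0,0],
  [0,0,0,0,0,0,0],
  [0,0,0,0,0,0,0],
  [0,0,0,0,0,0,0],
  [0,0,0,0,0,0,0],
  [0,0,0,0,0,0,0],
])

```text
t: 21.4
position: [489.6, -106.9, 210.4]
tool_rot: [0.989, 0.145, 0.0, 0.0]
contact_force: [0.4, 0.4, -1.0]
gripper_width: 9.3
grasp_force: 49.7
```

```bash
python3 avg.py
```

```text
21.95 [ 489.6 -106.8  210.4] mean [ 0.04  0.17 -0.26  0.02  0.01  0.01] sd [0.5  0.44 0.35 0.06 0.03 0.03]
```

Sideways force is nulled. Vertical remainder is about 0.26 N (roughly 5 mm of spring travel), so I'll lower another 4 mm along the arc.

Request:
step_arm([
  [0,0.002,0.015,0,0,0,0],
  [0,0.003,0.025,0,0,0,0],
  [0,0.003,0.025,0,0,0,0],
  [0,0.002,0.015,0,0,0,0],
  [0,0,0,0,0,0,0],
  [0,0,0,0,0,0,0],
  [0,0,0,0,0,0,0],
  [0,0,0,0,0,0,0],
  [0,0,0,0,0,0,0],
  [0,0,0,0,0,0,0],
  [0,0,0,0,0,0,0],
  [0,0,0,0,0,0,0],
])

```text
t: 23.2
position: [489.7, -107.3, 206.4]
tool_rot: [0.989, 0.145, 0.0, 0.0]
contact_force: [-0.5, -0.3, -0.3]
gripper_width: 9.3
grasp_force: 49.8
```

```bash
python3 avg.py;python3 avg.py
```

```text
23.75 [ 489.7 -107.2  206.3] mean [ 0.13 -1.06  0.3  -0.32 -0.02 -0.  ] sd [0.41 0.54 0.42 0.03 0.03 0.03]
24.35 [ 489.7 -107.2  206.3] mean [ 0.32 -1.28  0.37 -0.39 -0.05  0.  ] sd [0.52 0.44 0.42 0.03 0.04 0.03]
```

Request:
step_arm([
  [0,-0.001,-0.017,0,0,0,0],
  [0,-0.001,-0.017,0,0,0,0],
  [0,0,0,0,0,0,0],
  [0,0,0,0,0,0,0],
  [0,0,0,0,0,0,0],
  [0,0,0,0,0,0,0],
  [0,0,0,0,0,0,0],
  [0,0,0,0,0,0,0],
  [0,0,0,0,0,0,0],
  [0,0,0,0,0,0,0],
  [0,0,0,0,0,0,0],
  [0,0,0,0,0,0,0],
])

```text
t: 25.6
position: [489.6, -107.0, 208.0]
tool_rot: [0.989, 0.145, 0.0, -0.0]
contact_force: [0.6, -1.0, 0.2]
gripper_width: 9.1
grasp_force: 49.8
```

```bash
python3 avg.py;python3 avg.py
```

```text
26.15 [ 489.7 -107.   208. ] mean [ 0.12 -0.72  0.06 -0.23 -0.01  0.01] sd [0.5  0.59 0.53 0.02 0.02 0.03]
26.75 [ 489.6 -107.1  208. ] mean [ 0.2  -0.58  0.25 -0.18  0.02 -0.  ] sd [0.5  0.43 0.51 0.03 0.02 0.03]
```

Balanced: vertical about 0.15 N and sideways about 0.6 N, both within noise. I'll relax the grip and open gradually, keeping the tool still.

Request:
step_arm([
  [0,0,0,0,0,0,0],
  [0,0,0,0,0,0,0],
  [0,0,0,0,0,0,0],
  [0,0,0,0,0,0,0],
  [0,0,0,0,0,0,0],
  [0,0,0,0,0,0,0],
], grip_force=20)

```text
t: 27.4
position: [489.6, -107.1, 208.0]
tool_rot: [0.989, 0.145, 0.0, -0.0]
contact_force: [-0.6, -0.9, 0.4]
gripper_width: 9.4
grasp_force: 49.8
```

Request:
step_arm([
  [0,0,0,0,0,0,0.1],
  [0,0,0,0,0,0,0.11],
  [0,0,0,0,0,0,0.12],
  [0,0,0,0,0,0,0.14],
  [0,0,0,0,0,0,0.17],
  [0,0,0,0,0,0,0.2],
  [0,0,0,0,0,0,0.25],
  [0,0,0,0,0,0,0.3],
  [0,0,0,0,0,0,0.36],
  [0,0,0,0,0,0,0.42],
  [0,0,0,0,0,0,0.45],
  [0,0,0,0,0,0,0.45],
])

```text
t: 28.6
position: [489.7, -107.1, 208.0]
tool_rot: [0.989, 0.145, 0.0, 0.0]
contact_force: [1.2, -0.7, -0.4]
gripper_width: 38.5
grasp_force: 0.0
```

```bash
python3 look.py pics/j.png; python3 avg.py; cat > tab.py <<'E'
from h import *
for i in range(6):
  t=get_obs()['t'];c=get_calibration('wrist'); im,d=read_camera('wrist'); W=pts(c,d); h=cv2.cvtColor(im,cv2.COLOR_RGB2HSV)
  k=(cv2.inRange(h,(95,90,20),(130,255,255))>0)&(W[...,2]>200)&(abs(W[...,0]-489)<40)&(abs(W[...,1]+107)<40); w=W[k]
  k=(W[...,2]>100)&(W[...,2]<145)&(abs(W[...,0]-489)<70)&(abs(W[...,1]+107)<50); q=W[k]
  print(round(t,2),"tab",len(w),w.mean(0).round(1),np.percentile(w[:,2],95).round(1),"cap",len(q),q.mean(0).round(1))
E
python3 tab.py
```

```text
28.6 [ 489.7 -107.1  208. ] [ 1.2  -0.74 -0.41] [-0.007  0.022 -0.003] [0.958 0.287 0.   ]
hook 1580 median [ 492.  -100.1  193.3]
hook in tool: min/max [[-7.0, -19.0, 5.7], [8.3, 17.1, 28.6]]
arm yaw 0.216 slope 0.895 21921
29.25 [ 489.6 -107.1  208. ] mean [ 0.03 -0.07 -0.06  0.01 -0.01  0.  ] sd [0.59 0.22 0.31 0.03 0.03 0.02]
29.3 tab 2720 [ 496.2 -105.6  236.8] 242.9 cap 4486 [ 500.  -104.9  130.7]
29.35 tab 2712 [ 496.2 -105.6  236.7] 242.9 cap 4490 [ 500.  -104.9  130.7]
29.4 tab 2711 [ 496.1 -105.5  236.6] 242.8 cap 4486 [ 500.  -104.9  130.7]
29.45 tab 2727 [ 496.2 -105.5  236.7] 242.9 cap 4497 [ 500.1 -104.9  130.7]
29.5 tab 2712 [ 496.2 -105.5  236.8] 242.9 cap 4496 [ 500.1 -104.9  130.7]
29.55 tab 2709 [ 496.2 -105.6  236.7] 242.9 cap 4481 [ 500.1 -104.9  130.7]
```

View pics/j.png

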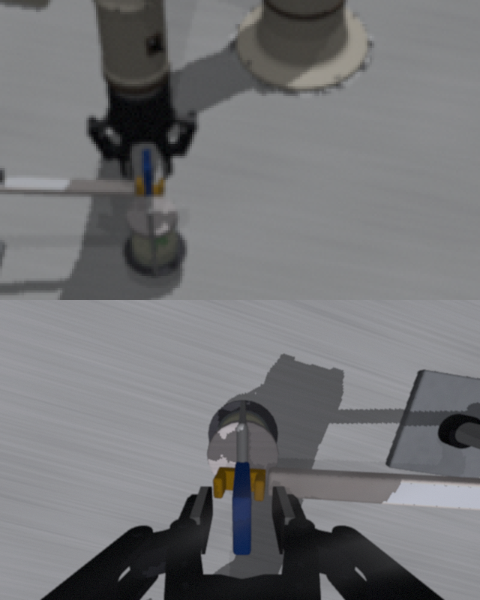

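Released with the fingers clear on both sides of the tab (at (242,510)) and the carrier perfectly still. I'll retreat straight up slowly, then faster.

Request:
step_arm([
  [0,0,-0.05,0,0,0,0.45],
  [0,0,-0.15,0,0,0,0.45],
  [0,0,-0.25,0,0,0,0.45],
  [0,0,-0.3,0,0,0,0.45],
  [0,0,-0.4,0,0,0,0.45],
  [0,0,-0.5,0,0,0,0.45],
  [0,0,-0.5,0,0,0,0.45],
  [0,0,-0.4,0,0,0,0.45],
  [0,0,-0.3,0,0,0,0.45],
  [0,0,-0.1,0,0,0,0.45],
  [0,0,0,0,0,0,0.45],
  [0,0,0,0,0,0,0.45],
])

```text
t: 30.8
position: [489.3, -107.1, 355.1]
tool_rot: [0.989, 0.145, -0.0, -0.0]
contact_force: [0.1, 0.5, 0.1]
gripper_width: 38.5
grasp_force: 0.0
```

```bash
python3 tab.py; python3 - <<'E'
from h import *
c=get_calibration('top');im,d=read_camera('top');W=pts(c,d)
for nm,(u0,v0,u1,v1) in {"jarA":(200,145,235,182),"jarB":(258,145,290,180),"flask":(165,235,196,262)}.items():
  w=W[v0:v1,u0:u1].reshape(-1,3); w=w[w[:,2]>30]; w0=np.load('/tmp/top.npz')['W'][v0:v1,u0:u1].reshape(-1,3); w0=w0[w0[:,2]>30]; print(nm,w.mean(0).round(1),w0.mean(0).round(1))
E
```

```text
30.8 tab 581 [ 493.8 -106.3  244.6] 243.1 cap 1572 [ 498.9 -103.4  131.4]
30.85 tab 584 [ 493.8 -105.9  245.7] 243.4 cap 1560 [ 498.6 -103.5  131.3]
30.9 tab 577 [ 493.6 -105.8  245.8] 243.5 cap 1561 [ 498.6 -103.5  131.3]
30.95 tab 573 [ 493.9 -106.3  244. ] 243.3 cap 1566 [ 498.5 -103.5  131.3]
31.0 tab 571 [ 493.8 -106.   243.6] 243.1 cap 1564 [ 498.6 -103.5  131.3]
31.05 tab 585 [ 494.  -105.9  246.4] 243.7 cap 1567 [ 498.6 -103.5  131.4]
jarA [699.  310.5  87.5] [698.9 310.6  88. ]
jarB [711.1 144.4  79.4] [711.2 144.5  79.5]
flask [447.1 406.8  68.4] [447.3 406.9  68.4]
```

Still and upright, and the bystanders have not moved. I'll hand the job in.

```bash
python3 -c "from bench import *; print(close_job())"
```

```text
the job is handed in; nothing more can be done
None
```

I hung the carrier on the hook and let go only once the spring arm carried its weight; it stayed still and upright, about 50 mm clear of the bench, with the jars and flask unmoved, and I handed the job in at about 31 s.

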